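# Stop the stirrer and open the push-and-turn safety cap

## Robot

A 7-joint arm with a two-finger parallel gripper is mounted at the origin on the work surface; the furniture and walls round the work are solid. World frame = base frame: x ahead of the robot, y to its left, z up, the work surface at z = 0. Lengths are in m, angles in rad, forces in N, time in s.
With the tool pointing down it reaches from about 0.4 to 0.85 m from the base axis. Payload 4.5 kg.
Tool frame: the origin (TCP) lies on the centre line of the jaws, within the pads' length; the fingertips stand 11 mm ahead of it and the grasp point (between the pads) lies 8 mm behind it; z points along the fingers, y is the line along which they close (so a half turn about z gives the same grasp; the last joint's range is limited). The gripper opens to 88 mm and grips with 3 to 60 N. Pads are 18 mm wide; open, the fingers measure 123 mm over their backs; the gripper's body (75 mm by 187 mm) begins 45 mm behind the grasp point.
Start: joints at [1.304, 0.689, -0.195, 1.565, 0.157, 0.902, -0.215], TCP at [0.185, -0.597, 0.25] pointing down, gripper open.
Joint ranges: [-3.01, 3.01], [-0.46, 2.08], [-1.47, 1.51], [0.13, 2.56], [-1, 4.14], [0.04, 2.09], [-2.66, 2.66]. Speed limits (rad/s): [2.57, 2.57, 3.14, 3.14, 3.14, 3.14, 3.14].

## Interface

Orientations are given as a unit quaternion [x, y, z, w].
In Python, from plant import * gives the robot as it stands. The module is installed in compiled form; this text tells all that it offers.
- The arm moves only by the tool send_rows, never from a script. Its argument "motion" is a list of rows, each an object of numbers: "x", "y", "z": the shift along the tool's x, y, z in cm; "rx", "ry", "rz": the turn, a rotation vector about the tool's x, y, z in rad; "jaw": the finger opening in cm, from 0 to 8.81. In form: [{"x": .., "y": .., "z": .., "rx": .., "ry": .., "rz": .., "jaw": ..}, ...]. A call has exactly 5 rows; each row shifts and turns the commanded pose from where the row before left it, along the tool's axes as they then stand; what a row does not reach is not made up. A row lasts 1/10 s, in which the tool goes at most 50 mm and 8.59 degrees, less where a joint would pass 70% of its speed; a pose out of reach is approached as far as the arm can. A call is refused whole if a number of a shift passes 5 or a number of a turn 0.15, either way. A call with a gripper value outside its range is refused whole. The fingers move at their own pace and stop on an object; "grip_force" is the grip in N (left out, the last holds). Time passes only in rows, so rows that do not move let the fingers close, or fill a call up. It gives the time, the measured TCP pose, the force, the opening and the grip force at its end, in the units of the state.
- get_state(): the state, without advancing time (a new reading comes with each control period).
- snapshot(name): name is "scene" or "top" or "wrist"; returns a dict with "img" (480x640x3 uint8, red, green, blue), "vertical_fov" (degrees; the focal length in pixels is half the picture's height over the tangent of half this angle, whatever the lens; pixels are square), "cx", "cy" (the principal point, pixels), "extrinsics" (4x4, takes a point from camera to world coordinates). Camera axes: x right, y up, looking along -z (the intrinsics and any distortion apply to the point x, -y, -z); pixel columns grow to the right and rows downward; lengths in m; the calibration is good to about 2 mm. A picture is of the moment at which its call begins. There is no depth.
- finish_job(): hands the job in; it is judged then, once.
The state is a dict: "clock": time; "q": joint angles; "qd": joint speeds; "joint_torque": joint torques, N m; "tool_pos": TCP position; "eef_rot": TCP orientation; "contact_force": force on the tool from outside, world axes, zero at the start; "moment": the same for the moment, N m; "opening": opening from 0.0 (shut) to 1.0 (fully open); "finger_force": force on a finger pad.
Only numpy, scipy, OpenCV 4.12 (cv2) and the standard library are available. Lean on these libraries where they do the work, as an engineer would, in place of code of your own. Each camera call takes 0.05 s, during which the arm holds its last target. There are 200 camera calls.

## Task

Stop the stirrer: press its black knob down, turn it anticlockwise under the yellow bridge all the way to off, and let it spring back up. Then press the bottle's white safety cap down, twist it anticlockwise until it comes free, and lift it straight up off the bottle. Finish while still holding the cap in the gripper, upright and still, about 8 cm above where it sat and straight over the bottle; leave the beaker, vial and timer where they are.

Things in the scene. Friction and masses are not known exactly. Their poses are not given: they have to be found in the camera images.
- stirrer: white magnetic stirrer, a fixed box 110 (x) x 250 (y) x 55 mm high; origin at the centre of its underside, z up. The clamped bottle stands on its deck towards its +y end, the knob is on the deck 80 mm from the centre towards its -y end. Behind it, a raised shelf begins at world x 0.62 and a gas tap hangs at about x 0.6, y -0.27, z 0.28 (m): keep the arm clear
- knob_top (a point): centre of the top face of the stirrer's black upright knob, 50 mm above the deck while up. Grip: a cylinder 32 mm in diameter, 12 to 50 mm above the deck; below it a 40 mm disc with a white pointer reaching 30 mm out. A fixed yellow bridge, 12 mm high, 22 to 35 mm from the axis, is in the pointer's way: keep fingertips more than 18 mm above the deck while the knob is up (it goes down 5 mm)
- speed_knob (a joint): turn of the knob, rad: 0 is off (a hard stop, pointer at the red dot), grows clockwise seen from above, at most 1.5; starts at 0.95 to 1.35. It turns easily and stays where left, but while up its pointer cannot pass the bridge between 0.67 and 0.18; pressed down at least 4 mm it passes beneath. Off means below 0.2
- knob_press (a joint): how far the knob is pressed down, m: 0 up, 0.005 fully down; sprung, 3 N at the start and 6.5 N fully down; springs up when released, if the pointer is not under the bridge
- bottle: amber reagent bottle, 72 mm in diameter, fixed to the stirrer's deck by a black clamp ring: cannot turn or lift. Origin at the centre of its underside on the deck, z up. Shoulder slopes from 56 mm high at full width to 74 mm high at the 29 mm neck; rim 105 mm high. A white sprung seal on the mouth pushes the cap up: 5 N when locked, 10 N with the cap pressed fully down
- safety_cap: loose white ribbed cap, 49 mm in diameter, 28 mm high, 60 g; origin at the centre of its underside, z up its axis. Locked, its origin is 89 mm above the bottle's (1.5 mm sideways play). It goes down 7 mm; pressed 5 mm or more it turns anticlockwise seen from above (clockwise is blocked). Turned 45 to 130 degrees (75 is best) it is free to lift, and the spring raises it 3 mm
- cap_mark (a point): end of the red mark on the cap's top, 20 mm from its axis along the cap's +x, 28 mm above its underside. Locked, it lies along the bottle's +x within 6 degrees; two inner lugs are then caught below the neck's flange
- beaker: small glass beaker, 54 mm wide, 67 mm high, beside the stirrer near the bottle; origin at its underside; leave alone
- vial: small glass vial with green cap, 27 mm wide, 56 mm high; origin at its underside; leave alone
- timer: white bench timer lying flat, 71 x 67 x 19 mm; origin at its underside; leave alone
Things that resemble listed ones, but are neither listed nor needed, are in the scene too. Of the things that look like the safety_cap, the smallest one is meant.

How it is judged:
On the way, in this order (a step that is already met when the one before it is completed fails the run):
1. the stirrer's knob is pressed down (value of joint knob_press above 0.003 m and value of joint speed_knob above 0.3 rad), for 0.05 s.
2. the knob is at off and has sprung back up (value of joint speed_knob below 0.2 rad and value of joint knob_press below 0.0015 m), for 0.1 s.
3. the cap is pressed down on the bottle (z of safety_cap in the frame of bottle below 0.086 m and horizontal distance between safety_cap and bottle below 0.004 m), for 0.05 s.
4. the cap is twisted anticlockwise to its free position, still on the neck (y of cap_mark in the frame of bottle above 0.012 m and z of safety_cap in the frame of bottle below 0.1 m), for 0.05 s.
At the end, for the whole second after the job is handed in: the knob is at off (below 0.2 rad) and up (within 1.5 mm); the cap is gripped by the fingers (more than 2 N), still, upright within 0.3 rad, raised 40 to 150 mm above its locked place, its axis within 30 mm of the bottle's, and not touching the bottle (all of step 2 and z of safety_cap in the frame of bottle between 0.129 and 0.239 m and horizontal distance between safety_cap and bottle below 0.03 m and angle between safety_cap's own z axis and vertical below 0.3 rad and contact force between the fingers and safety_cap above 2 N and contact force between safety_cap and bottle below 0.1 N and linear speed of safety_cap below 0.02 m/s); the arm keeps its last pose, push and grip.
It fails at once if the beaker is moved more than 25 mm or tipped (distance of beaker from where it was at the start of the episode above 0.025 m or angle between beaker's own z axis and vertical above 0.4 rad).
It fails at once if the vial is moved more than 25 mm or tipped (distance of vial from where it was at the start of the episode above 0.025 m or angle between vial's own z axis and vertical above 0.4 rad).
It fails at once if the timer is moved more than 25 mm or tipped (distance of timer from where it was at the start of the episode above 0.025 m or angle between timer's own z axis and vertical above 0.4 rad).
It also fails if it takes over 48 s, if anything falls off the work surface, if the arm or the gripper's body presses on something with over 40 N, if the wrist force passes 120 N, or if a joint passes its speed limit or range.

## Working session

There is one attempt and no reset: what is moved stays moved. The work goes in short steps, Python scripts to look and compute and a tool call to move; the robot and the scene stay as the last step left them, time stands still between calls to the robot, and variables do not carry over. Pictures are saved under pics/ and viewed, at most 12 in all, crops included, and the job is handed in when it is done.

Besides the shell and the picture viewer there is one more tool, called after ">>>" by a JSON object that holds its "method" and its "body". send_rows: Moves the arm, as the interface text tells. Its arguments: {"type":"object","properties":{"motion":{"type":"array"},"grip_force":{"type":"number"}},"required":["motion"]}

```bash
mkdir -p pics; cat > h.py <<'E'
from plant import *
import numpy as np, cv2
def snap(n,f):
    s=snapshot(n); cv2.imwrite('pics/'+f+'.png',s['img'][:,:,::-1]); np.savez('pics/'+f+'.npz',**s); return s
def load(f): return dict(np.load('pics/'+f+'.npz'))
def ray(s,u,v):
    f=240/np.tan(np.radians(float(s['vertical_fov']))/2); E=s['extrinsics']
    d=E[:3,:3]@np.array([(u-s['cx'])/f,-(v-s['cy'])/f,-1]); return E[:3,3],d/np.linalg.norm(d)
def onz(s,u,v,z):
    o,d=ray(s,u,v); return o+d*(z-o[2])/d[2]
def proj(s,p):
    f=240/np.tan(np.radians(float(s['vertical_fov']))/2); E=s['extrinsics']
    c=E[:3,:3].T@(np.array(p)-E[:3,3]); return s['cx']-f*c[0]/c[2], s['cy']+f*c[1]/c[2]
E
python3 - <<'E'
from h import *
for n in ('scene','top','wrist'):
    s=snap(n,n+'0'); print(n,s['vertical_fov'],s['cx'],s['cy'],s['extrinsics'].round(3).tolist(),[k for k in s])
print(get_state())
E
```

```text
scene 50.722458247927044 315.3864311678674 246.7931755340697 [[-0.445, 0.735, -0.511, 0.015], [-0.895, -0.373, 0.242, 0.302], [-0.013, 0.566, 0.825, 0.823], [0.0, 0.0, 0.0, 1.0]] ['img', 'vertical_fov', 'cx', 'cy', 'extrinsics']
top 43.121022244023656 322.0642676190223 244.16765589793366 [[-0.004, 0.997, -0.083, 0.369], [-1.0, -0.003, 0.008, 0.098], [0.008, 0.083, 0.996, 1.242], [0.0, 0.0, 0.0, 1.0]] ['img', 'vertical_fov', 'cx', 'cy', 'extrinsics']
wrist 60.99554295009634 316.34527366878723 240.59618677114452 [[0.296, 0.913, 0.28, 0.257], [-0.955, 0.283, 0.085, -0.573], [-0.002, -0.292, 0.956, 0.383], [0.0, 0.0, 0.0, 1.0]] ['img', 'vertical_fov', 'cx', 'cy', 'extrinsics']
{'clock': 0.15, 'q': array([ 1.30379856,  0.68978059, -0.19456551,  1.56605625,  0.15728885,
        0.90250855, -0.21510397]), 'qd': array([-0.0010585 , -0.00375779, -0.0001505 , -0.00283771,  0.0009821 ,
        0.00148117, -0.00024436]), 'joint_torque': array([-1.38782587e-03, -5.27863312e+01, -1.26841195e+00, -1.53585613e+01,
       -5.24823822e-02,  3.91008667e-03,  1.06208959e-04]), 'tool_pos': array([ 0.18503373, -0.59651434,  0.24911495]), 'eef_rot': array([ 9.88705326e-01,  1.49870993e-01, -1.35711257e-04, -6.67648036e-04]), 'contact_force': array([ 0.70327152, -1.57644079,  1.13296107]), 'moment': array([ 0.01200535, -0.01005242,  0.00223142]), 'finger_force': 0.0, 'opening': 1.0033171902417564}
```

View pics/top0.png

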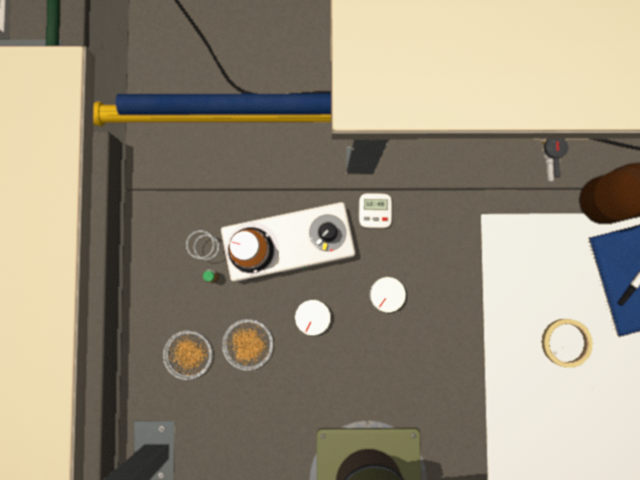

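View pics/scene0.png

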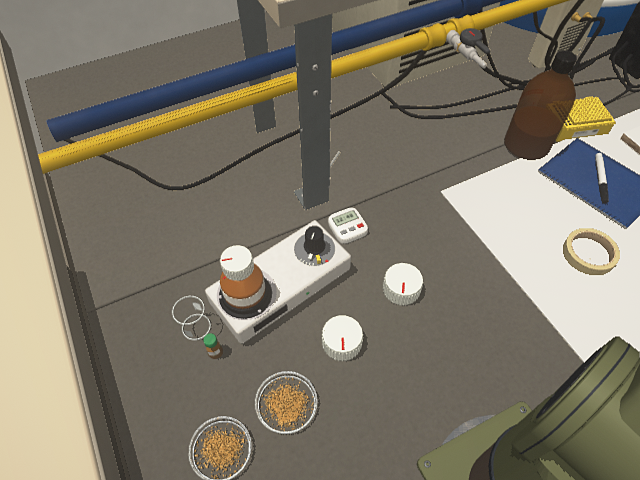

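The caps are at top-view pixels (244,244) on the bottle, and (313,318) and (388,294) loose on the bench. The one on the bottle fits: it is the only one seated on the neck, and the bench ones look bigger despite being farther from the camera. I'll confirm that in one crop and measure.

```bash
python3 - <<'E'
from h import *
t=load('top0'); s=load('scene0')
a=cv2.resize(t['img'][185:295,180:400],None,fx=3.6,fy=3.6,interpolation=cv2.INTER_CUBIC)
cv2.imwrite('pics/crop1.png',a[:,:,::-1])
a=cv2.resize(s['img'][195:355,165:375],None,fx=3.7,fy=3.7,interpolation=cv2.INTER_CUBIC)
cv2.imwrite('pics/crop2.png',a[:,:,::-1])
# stirrer corners
for u,v in ((221,229),(346,203),(356,255),(232,281)): print('corner',onz(t,u,v,.055).round(4))
for u,v,z in ((244,244,.172),(327,232,.105),(313,318,.03),(388,294,.03),(202,245,0),(209,275,.056),(376,210,.019)): print(u,v,onz(t,u,v,z).round(4))
E
```

```text
corner [0.4991 0.2869 0.055 ]
corner [0.55   0.0411 0.055 ]
corner [0.4472 0.0222 0.055 ]
corner [0.3972 0.2644 0.055 ]
244 244 [0.4596 0.2274 0.172 ]
327 232 [0.4874 0.0796 0.105 ]
313 318 [0.324  0.1069 0.03  ]
388 294 [ 0.3708 -0.0425  0.03  ]
202 245 [0.4723 0.3342 0.    ]
209 275 [0.409  0.3092 0.056 ]
376 210 [ 0.541  -0.0215  0.019 ]
```

View pics/crop1.png

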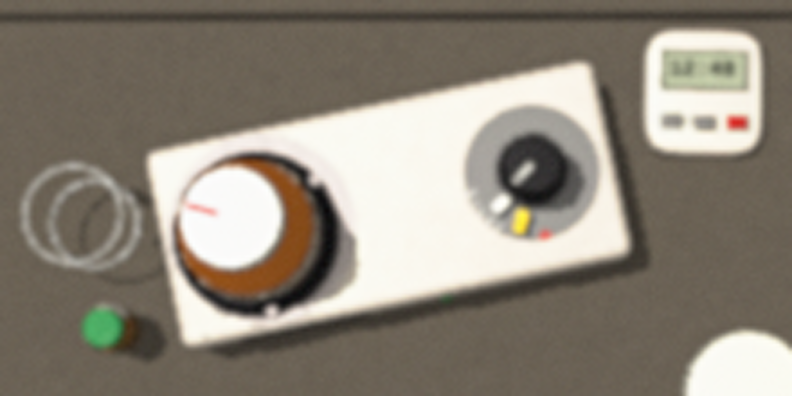

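View pics/crop2.png

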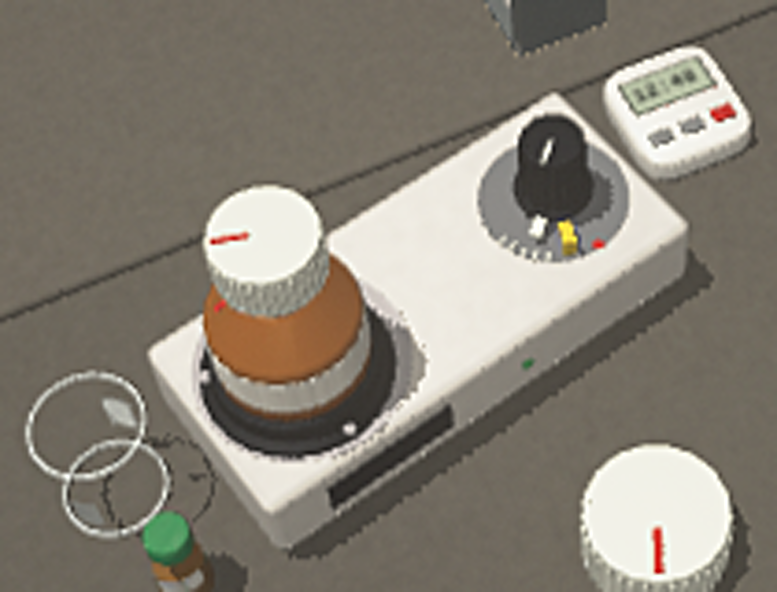

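The crop confirms it. The bottle cap's top spans about 30 px at 1.07 m range (about 50 mm across), while the bench caps span 36 px at 1.2 m (about 71 mm). In crop 1 the knob top is at (534,164), the pointer at (500,205), the bridge at (521,221) and the red dot at (545,235). I'll start moving now.

```bash
cat >> h.py <<'E'
from scipy.spatial.transform import Rotation as Rn
def delta(p,yaw=None,frm=None):
    st=get_state(); R=Rn.from_quat(st['eef_rot']).as_matrix(); p0=st['tool_pos'] if frm is None else np.array(frm)
    print('pos',st['tool_pos'].round(4),'yaw',np.arctan2(R[1,0],R[0,0]).round(3),'tilt',(-R[2,2]).round(4),R[:2,2].round(4),'q',st['q'].round(2),'clk',st['clock'],'F',st['contact_force'].round(1),'op',round(st['opening']*8.81,2))
    print('delta cm',(R.T@(np.array(p)-p0)*100).round(2), 'dyaw tool rz', None if yaw is None else round(-(yaw-np.arctan2(R[1,0],R[0,0])),3))
E
python3 - <<'E'
from h import *
t=load('top0')
print(onz(t,328.3,230.6,.105),onz(t,244.2,245.3,.172))
delta((.43,-.25,.25)); delta((.48,.075,.2),frm=(.43,-.25,.25))
E
```

```text
[0.4900898  0.07718141 0.105     ] [0.45730477 0.22705175 0.172     ]
pos [ 0.185  -0.5965  0.2491] yaw 0.301 tilt 1.0 [-0.0005  0.0013] q [ 1.3   0.69 -0.19  1.57  0.16  0.9  -0.22] clk 0.15 F [ 0.7 -1.6  1.1] op 8.84
delta cm [ 33.67 -25.84  -0.06] dyaw tool rz None
pos [ 0.185  -0.5965  0.2491] yaw 0.301 tilt 1.0 [-0.0005  0.0013] q [ 1.3   0.69 -0.19  1.57  0.16  0.9  -0.22] clk 0.15 F [ 0.7 -1.6  1.1] op 8.84
delta cm [ 14.41 -29.55   5.04] dyaw tool rz None
```

>>> {"method": "send_rows", "body": {"motion": [{"x": 3.4, "y": -2.6}, {"x": 3.4, "y": -2.6}, {"x": 3.4, "y": -2.6}, {"x": 3.4, "y": -2.6}, {"x": 3.4, "y": -2.6}], "grip_force": 25}}

```text
schema error: expected keys x, y, z, rx, ry, rz, jaw
```

>>> {"method": "send_rows", "body": {"motion": [{"x": 3.4, "y": -2.6}, {"x": 3.4, "y": -2.6}, {"x": 3.4, "y": -2.6}, {"x": 3.4, "y": -2.6}, {"x": 3.4, "y": -2.6}]}}

```text
schema error: expected keys x, y, z, rx, ry, rz, jaw
```

>>> {"method": "send_rows", "body": {"motion": [{"x": 1.4, "y": -3, "z": 0.4}, {"x": 1.4, "y": -3, "z": 0.4}, {"x": 1.4, "y": -3, "z": 0.4}, {"x": 1.4, "y": -3, "z": 0.4}, {"x": 1.4, "y": -3, "z": 0.4}]}}

```text
schema error: expected keys x, y, z, rx, ry, rz, jaw
```

```bash
python3 - <<'E'
from h import *
delta((.49,.077,.2))
E
```

```text
pos [ 0.185  -0.5965  0.2491] yaw 0.301 tilt 1.0 [-0.0005  0.0013] q [ 1.3   0.69 -0.19  1.57  0.16  0.9  -0.22] clk 0.15 F [ 0.7 -1.6  1.1] op 8.84
delta cm [ 49.09 -55.28   4.98] dyaw tool rz None
```

All seven keys are needed.

>>> {"method": "send_rows", "body": {"motion": [{"x": 3.4, "y": -2.6, "z": 0, "rx": 0, "ry": 0, "rz": 0, "jaw": 8.8}, {"x": 3.4, "y": -2.6, "z": 0, "rx": 0, "ry": 0, "rz": 0, "jaw": 8.8}, {"x": 3.4, "y": -2.6, "z": 0, "rx": 0, "ry": 0, "rz": 0, "jaw": 8.8}, {"x": 3.4, "y": -2.6, "z": 0, "rx": 0, "ry": 0, "rz": 0, "jaw": 8.8}, {"x": 3.4, "y": -2.6, "z": 0, "rx": 0, "ry": 0, "rz": 0, "jaw": 8.8}], "grip_force": 25}}

```text
clock: 0.65
tool_pos: [0.3097, -0.4208, 0.2496]
eef_rot: [0.989, 0.15, -0.0, -0.0]
contact_force: [-0.1, -0.4, 0.3]
opening: 1.001
finger_force: 0.0
```

>>> {"method": "send_rows", "body": {"motion": [{"x": 3.4, "y": -2.6, "z": 0, "rx": 0, "ry": 0, "rz": 0, "jaw": 8.8}, {"x": 3.4, "y": -2.6, "z": 0, "rx": 0, "ry": 0, "rz": 0, "jaw": 8.8}, {"x": 3.4, "y": -2.6, "z": 0, "rx": 0, "ry": 0, "rz": 0, "jaw": 8.8}, {"x": 3.4, "y": -2.6, "z": 0, "rx": 0, "ry": 0, "rz": 0, "jaw": 8.8}, {"x": 3.4, "y": -2.6, "z": 0, "rx": 0, "ry": 0, "rz": 0, "jaw": 8.8}]}}

```text
clock: 1.15
tool_pos: [0.4336, -0.2463, 0.2496]
eef_rot: [0.989, 0.15, -0.0, -0.0]
contact_force: [0.6, -0.6, -0.4]
opening: 0.996
finger_force: 0.0
```

>>> {"method": "send_rows", "body": {"motion": [{"x": 1.4, "y": -3, "z": 0.4, "rx": 0, "ry": 0, "rz": 0, "jaw": 6}, {"x": 1.4, "y": -3, "z": 0.4, "rx": 0, "ry": 0, "rz": 0, "jaw": 6}, {"x": 1.4, "y": -3, "z": 0.4, "rx": 0, "ry": 0, "rz": 0, "jaw": 6}, {"x": 1.4, "y": -3, "z": 0.4, "rx": 0, "ry": 0, "rz": 0, "jaw": 6}, {"x": 1.4, "y": -3, "z": 0.4, "rx": 0, "ry": 0, "rz": 0, "jaw": 6}]}}

```text
clock: 1.65
tool_pos: [0.4553, -0.0825, 0.2295]
eef_rot: [0.989, 0.15, -0.0, 0.0]
contact_force: [0.9, -0.4, 0.5]
opening: 0.679
finger_force: 0.0
```

```bash
python3 - <<'E'
from h import *
delta((.49,.077,.2))
E
```

```text
pos [ 0.4553 -0.0825  0.2295] yaw 0.301 tilt 1.0 [-0.0001 -0.    ] q [ 0.16  0.52 -0.12  2.06  0.11  0.57 -1.31] clk 1.65 F [ 0.9 -0.4  0.5] op 5.98
delta cm [  8.04 -14.21   2.95] dyaw tool rz None
```

>>> {"method": "send_rows", "body": {"motion": [{"x": 2, "y": -3.5, "z": 0.7, "rx": 0, "ry": 0, "rz": 0, "jaw": 6}, {"x": 2, "y": -3.5, "z": 0.7, "rx": 0, "ry": 0, "rz": 0, "jaw": 6}, {"x": 2, "y": -3.6, "z": 0.7, "rx": 0, "ry": 0, "rz": 0, "jaw": 6}, {"x": 2, "y": -3.6, "z": 0.8, "rx": 0, "ry": 0, "rz": 0, "jaw": 6}, {"x": 0, "y": 0, "z": 0, "rx": 0, "ry": 0, "rz": 0, "jaw": 6}]}}

```text
clock: 2.15
tool_pos: [0.4902, 0.083, 0.1999]
eef_rot: [0.988, 0.155, 0.001, -0.002]
contact_force: [0.6, 0.7, 0.7]
opening: 0.679
finger_force: 0.0
```

```bash
python3 - <<'E'
from h import *
delta((.49,.077,.2)); s=snap('wrist','wrist1')
print('tool axis at z=.105 proj',proj(s,(*get_state()['tool_pos'][:2],.105)))
E
```

```text
pos [0.4902 0.083  0.1999] yaw 0.311 tilt 1.0 [0.0006 0.0045] q [-0.2   0.6  -0.09  2.    0.09  0.54 -1.61] clk 2.15 F [0.6 0.7 0.7] op 5.98
delta cm [-0.21  0.56 -0.01] dyaw tool rz None
tool axis at z=.105 proj (np.float64(324.4345015876365), np.float64(253.38779304571815))
```

View pics/wrist1.png

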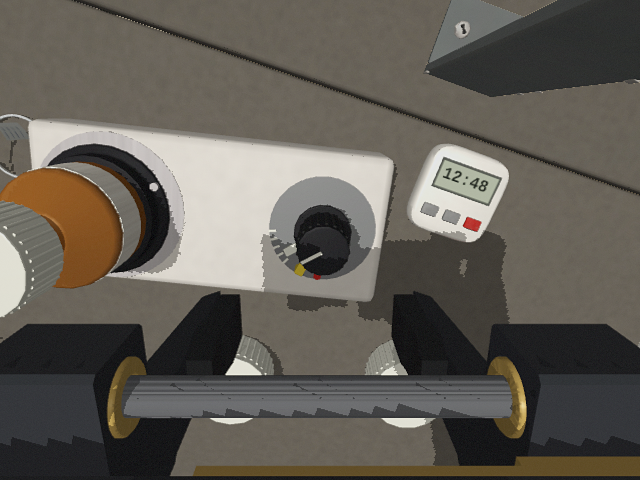

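The knob's top face is centred near (323,250), close to the tool axis at (324,253). I'll triangulate it with all three views.

```bash
python3 - <<'E'
from h import *
s=snap('wrist','wrist2'); delta((.49,.08,.2))
# dark top ellipse: print knob dark mask bbox in wrist, and in scene/top
for f,(u0,u1,v0,v1) in dict(wrist1=(285,360,198,285),scene0=(300,330,222,262),top0=(312,345,215,250)).items():
    d=load(f); g=d['img'][v0:v1,u0:u1].max(2); m=(g<50).astype('uint8')
    n,l,st,c=cv2.connectedComponentsWithStats(m); k=1+st[1:,4].argmax(); print(f,st[k][:4]+[u0,v0,0,0])
for f,u,v in (('wrist1',323,250.5),('wrist2',323,250.5),('top0',328.3,230.6),('scene0',165+552/3.7,195+137/3.7)): print(f,onz(load(f),u,v,.105).round(4))
print('cap scene',onz(load('scene0'),165+267/3.7,195+233/3.7,.172).round(4))
w=load('wrist2')['img'][180:300,260:380]; cv2.imwrite('pics/wc.png',cv2.resize(w,None,fx=5,fy=5,interpolation=cv2.INTER_CUBIC)[:,:,::-1])
E
```

```text
pos [0.4893 0.0764 0.2003] yaw 0.303 tilt 1.0 [-0.0009 -0.0002] q [-0.2   0.6  -0.08  2.01  0.09  0.54 -1.61] clk 2.25 F [ 0.5 -1.1  0.8] op 5.96
delta cm [ 0.17 -0.33  0.03] dyaw tool rz None
wrist1 [294 205  58  70]
scene0 [306 228   4   5]
top0 [322 224  15  18]
wrist1 [0.4911 0.0804 0.105 ]
wrist2 [0.4903 0.0762 0.105 ]
top0 [0.4901 0.0772 0.105 ]
scene0 [0.4892 0.0788 0.105 ]
cap scene [0.4545 0.2273 0.172 ]
```

View pics/wc.png

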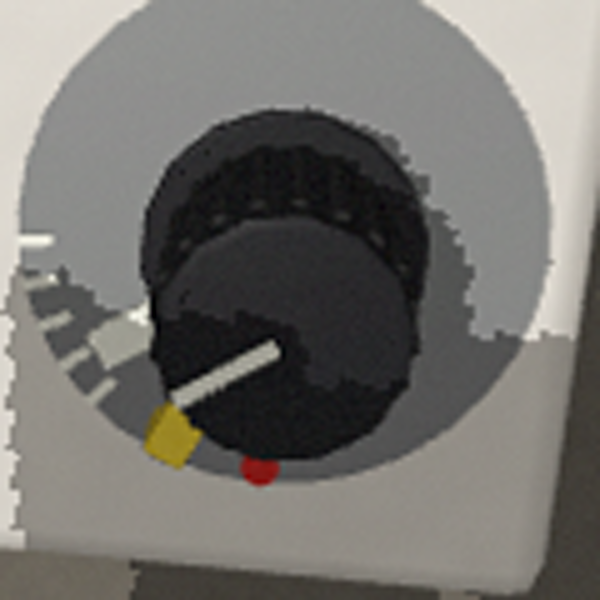

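>>> {"method": "send_rows", "body": {"motion": [{"x": 0.1, "y": -0.2, "z": 1, "rx": 0, "ry": 0, "rz": 0, "jaw": 6}, {"x": 0, "y": 0, "z": 2.6, "rx": 0, "ry": 0, "rz": 0, "jaw": 6}, {"x": 0, "y": 0, "z": 3, "rx": 0, "ry": 0, "rz": 0, "jaw": 6}, {"x": 0, "y": 0, "z": 2.5, "rx": 0, "ry": 0, "rz": 0, "jaw": 6}, {"x": 0, "y": 0, "z": 1.5, "rx": 0, "ry": 0, "rz": 0, "jaw": 6}]}}

```text
clock: 2.75
tool_pos: [0.489, 0.0755, 0.0927]
eef_rot: [0.989, 0.148, -0.001, 0.001]
contact_force: [0.1, 0.3, 0.6]
opening: 0.682
finger_force: 0.0
```

>>> {"method": "send_rows", "body": {"motion": [{"x": 0, "y": 0, "z": 0, "rx": 0, "ry": 0, "rz": 0, "jaw": 2.5}, {"x": 0, "y": 0, "z": 0, "rx": 0, "ry": 0, "rz": 0, "jaw": 2.5}, {"x": 0, "y": 0, "z": 0, "rx": 0, "ry": 0, "rz": 0, "jaw": 2.5}, {"x": 0, "y": 0, "z": 0, "rx": 0, "ry": 0, "rz": 0, "jaw": 2.5}, {"x": 0, "y": 0, "z": 0, "rx": 0, "ry": 0, "rz": 0, "jaw": 2.5}]}}

```text
clock: 3.25
tool_pos: [0.4901, 0.0789, 0.0956]
eef_rot: [0.989, 0.15, 0.001, -0.001]
contact_force: [-2.1, 3.4, 1.6]
opening: 0.357
finger_force: 25.0
```

```bash
python3 - <<'E'
from h import *
delta((.4895,.0785,.094)); s=snap('wrist','wrist3')
E
```

```text
pos [0.4901 0.0789 0.0956] yaw 0.302 tilt 1.0 [0.0011 0.0017] q [-0.22  0.79 -0.05  2.08  0.12  0.28 -1.64] clk 3.25 F [-2.1  3.4  1.6] op 3.14
delta cm [-0.07  0.02  0.16] dyaw tool rz None
```

View pics/wrist3.png

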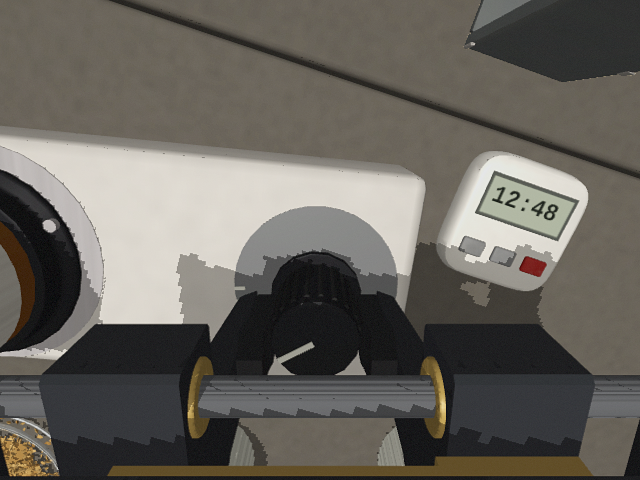

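The knob is gripped squarely at 3.1 cm opening. Now I press it.

>>> {"method": "send_rows", "body": {"motion": [{"x": 0, "y": 0, "z": 0.3, "rx": 0, "ry": 0, "rz": 0, "jaw": 2.5}, {"x": 0, "y": 0, "z": 0.3, "rx": 0, "ry": 0, "rz": 0, "jaw": 2.5}, {"x": 0, "y": 0, "z": 0.2, "rx": 0, "ry": 0, "rz": 0, "jaw": 2.5}, {"x": 0, "y": 0, "z": 0, "rx": 0, "ry": 0, "rz": 0, "jaw": 2.5}, {"x": 0, "y": 0, "z": 0, "rx": 0, "ry": 0, "rz": 0, "jaw": 2.5}], "grip_force": 30}}

```text
clock: 3.8
tool_pos: [0.4904, 0.0791, 0.0897]
eef_rot: [0.989, 0.151, 0.002, -0.001]
contact_force: [-5.7, 4.4, 33.5]
opening: 0.356
finger_force: 30.0
```

```bash
python3 - <<'E'
from h import *
delta((.4895,.0785,.09)); s=snap('wrist','wrist4')
E
```

```text
pos [0.4904 0.0791 0.0897] yaw 0.302 tilt 1.0 [0.0032 0.0019] q [-0.23  0.8  -0.04  2.08  0.12  0.26 -1.64] clk 3.8 F [-5.7  4.4 33.5] op 3.13
delta cm [-0.11  0.03 -0.03] dyaw tool rz None
```

>>> {"method": "send_rows", "body": {"motion": [{"x": 0, "y": 0, "z": -0.1, "rx": 0, "ry": 0, "rz": -0.06, "jaw": 2.5}, {"x": 0, "y": 0, "z": 0, "rx": 0, "ry": 0, "rz": -0.12, "jaw": 2.5}, {"x": 0, "y": 0, "z": 0, "rx": 0, "ry": 0, "rz": -0.12, "jaw": 2.5}, {"x": 0, "y": 0, "z": 0, "rx": 0, "ry": 0, "rz": -0.12, "jaw": 2.5}, {"x": 0, "y": 0, "z": 0, "rx": 0, "ry": 0, "rz": -0.12, "jaw": 2.5}]}}

```text
clock: 4.35
tool_pos: [0.4903, 0.0791, 0.0899]
eef_rot: [0.912, 0.411, 0.002, -0.0]
contact_force: [-6.2, 4.3, 24.1]
opening: 0.354
finger_force: 30.0
```

```bash
python3 - <<'E'
from h import *
delta((.4901,.0789,.09));print(get_state()['moment'])
E
```

```text
pos [0.4903 0.0791 0.0899] yaw 0.847 tilt 1.0 [0.0028 0.0017] q [-0.17  0.8  -0.14  2.08  0.36  0.28 -1.34] clk 4.35 F [-6.2  4.3 24.1] op 3.12
delta cm [-0.03 -0.   -0.01] dyaw tool rz None
[ 1.01851951  1.2682293  -0.01250699]
```

>>> {"method": "send_rows", "body": {"motion": [{"x": 0, "y": 0, "z": 0, "rx": 0, "ry": 0, "rz": -0.12, "jaw": 2.5}, {"x": 0, "y": 0, "z": 0, "rx": 0, "ry": 0, "rz": -0.12, "jaw": 2.5}, {"x": 0, "y": 0, "z": 0, "rx": 0, "ry": 0, "rz": -0.12, "jaw": 2.5}, {"x": 0, "y": 0, "z": 0, "rx": 0, "ry": 0, "rz": -0.06, "jaw": 2.5}, {"x": 0, "y": 0, "z": 0, "rx": 0, "ry": 0, "rz": 0, "jaw": 2.5}]}}

```text
clock: 4.85
tool_pos: [0.4903, 0.0791, 0.0899]
eef_rot: [0.807, 0.591, 0.002, 0.0]
contact_force: [-5.3, 4.1, 25.0]
opening: 0.357
finger_force: 30.0
```

```bash
python3 - <<'E'
from h import *
delta((.4901,.0789,.09));print(get_state()['moment'])
E
```

```text
pos [0.4903 0.0791 0.0899] yaw 1.263 tilt 1.0 [0.003  0.0021] q [-0.11  0.81 -0.22  2.07  0.54  0.31 -1.1 ] clk 4.85 F [-5.3  4.1 25. ] op 3.14
delta cm [-0.02 -0.02 -0.01] dyaw tool rz None
[0.84289418 1.21260527 0.0379008 ]
```

>>> {"method": "send_rows", "body": {"motion": [{"x": 0, "y": 0, "z": 0, "rx": 0, "ry": 0, "rz": -0.08, "jaw": 2.5}, {"x": 0, "y": 0, "z": 0, "rx": 0, "ry": 0, "rz": -0.08, "jaw": 2.5}, {"x": 0, "y": 0, "z": 0, "rx": 0, "ry": 0, "rz": -0.06, "jaw": 2.5}, {"x": 0, "y": 0, "z": 0, "rx": 0, "ry": 0, "rz": 0, "jaw": 2.5}, {"x": 0, "y": 0, "z": 0, "rx": 0, "ry": 0, "rz": 0, "jaw": 2.5}]}}

```text
clock: 5.35
tool_pos: [0.4904, 0.0792, 0.0893]
eef_rot: [0.739, 0.674, 0.002, -0.0]
contact_force: [-4.2, 4.7, 18.0]
opening: 0.354
finger_force: 30.0
```

```bash
python3 - <<'E'
from h import *
delta((.4901,.0789,.09));print(get_state()['moment'])
E
```

```text
pos [0.4904 0.0792 0.0893] yaw 1.479 tilt 1.0 [0.0026 0.0026] q [-0.09  0.81 -0.27  2.07  0.63  0.34 -0.97] clk 5.35 F [-4.2  4.7 18. ] op 3.12
delta cm [-0.03 -0.03 -0.07] dyaw tool rz None
[ 0.94221001  0.92754846 -0.59325382]
```

A hard-stop moment of 0.6 N·m has appeared, so the knob is at off. Releasing.

>>> {"method": "send_rows", "body": {"motion": [{"x": 0, "y": 0, "z": -0.1, "rx": 0, "ry": 0, "rz": 0, "jaw": 4.5}, {"x": 0, "y": 0, "z": 0, "rx": 0, "ry": 0, "rz": 0, "jaw": 6}, {"x": 0, "y": 0, "z": 0, "rx": 0, "ry": 0, "rz": 0, "jaw": 6}, {"x": 0, "y": 0, "z": -2.5, "rx": 0, "ry": 0, "rz": 0, "jaw": 6}, {"x": 0, "y": 0, "z": -4, "rx": 0, "ry": 0, "rz": 0, "jaw": 7}]}}

```text
clock: 5.85
tool_pos: [0.4886, 0.0767, 0.1525]
eef_rot: [0.738, 0.675, -0.003, -0.001]
contact_force: [0.9, -0.1, 0.2]
opening: 0.75
finger_force: 0.0
```

>>> {"method": "send_rows", "body": {"motion": [{"x": 0, "y": 0, "z": -4, "rx": 0, "ry": 0, "rz": 0, "jaw": 7}, {"x": 0, "y": 0, "z": -3, "rx": 0, "ry": 0, "rz": 0.1, "jaw": 7}, {"x": 0, "y": 0, "z": 0, "rx": 0, "ry": 0, "rz": 0.1, "jaw": 7}, {"x": 0, "y": 0, "z": 0, "rx": 0, "ry": 0, "rz": 0, "jaw": 7}, {"x": 0, "y": 0, "z": 0, "rx": 0, "ry": 0, "rz": 0, "jaw": 7}]}}

```text
clock: 6.35
tool_pos: [0.4896, 0.0771, 0.2231]
eef_rot: [0.801, 0.598, -0.001, 0.0]
contact_force: [0.1, -0.1, -0.5]
opening: 0.795
finger_force: 0.0
```

```bash
python3 - <<'E'
from h import *
delta((.456,.225,.23),.0); w=snap('wrist','wrist5'); t=snap('top','top5'); s=snap('scene','scene5')
a=cv2.resize(w['img'],(400,300)); b=cv2.resize(s['img'][195:345,175:375],(400,300),interpolation=cv2.INTER_CUBIC)
cv2.imwrite('pics/m5.png',np.hstack([a,b])[:,:,::-1])
E
```

```text
pos [0.4896 0.0771 0.2231] yaw 1.283 tilt 1.0 [-0.0012 -0.0011] q [ 0.03  0.59 -0.44  1.97  0.39  0.67 -0.95] clk 6.35 F [ 0.1 -0.1 -0.5] op 7.01
delta cm [13.23 -7.43 -0.7 ] dyaw tool rz 1.283
```

View pics/m5.png

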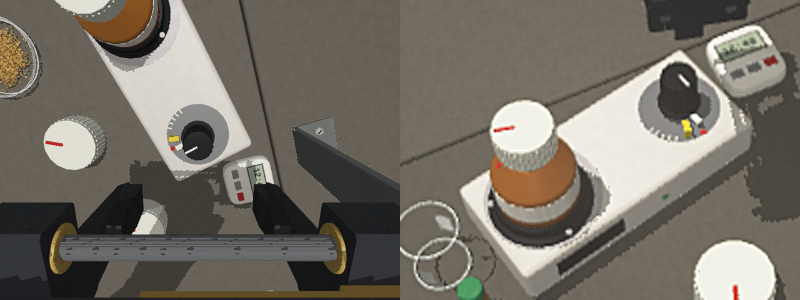

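The knob pointer has passed the bridge (scene view: white at about (697,122), red dot at (703,132)). I'll check its angle numerically and measure the cap.

```bash
python3 - <<'E'
from h import *
c=np.array([.4895,.0785])
for f,box in (('scene5',(330,362,240,272)),('scene0',(295,335,240,272))):
    d=load(f); u0,u1,v0,v1=box; im=cv2.cvtColor(np.ascontiguousarray(d['img']),cv2.COLOR_RGB2HSV)[v0:v1,u0:u1].astype(int); H,S,V=im[...,0],im[...,1],im[...,2]
    for n,m in (('red',((H<8)|(H>172))&(S>130)),('yel',(H>18)&(H<35)&(S>120)),('white',(S<40)&(V>185))):
        nn,l,st,cc=cv2.connectedComponentsWithStats(m.astype('uint8'))
        for k in range(1,nn):
            u,v=cc[k]+[u0,v0]; p=onz(d,u,v,.055 if n=='red' else .062)[:2]-c
            if 3<st[k,4]<200 and np.linalg.norm(p)<.05: print(f,n,st[k,4],(u.round(1),v.round(1)),'r',np.linalg.norm(p).round(4),'ang',np.degrees(np.arctan2(p[1],p[0])).round(1))
E
```

```text
scene0 red 6 (np.float64(326.0), np.float64(260.5)) r 0.0344 ang -170.0
scene0 yel 35 (np.float64(318.1), np.float64(258.8)) r 0.0291 ang 165.8
scene0 white 4 (np.float64(295.2), np.float64(240.8)) r 0.0375 ang 45.7
scene0 white 6 (np.float64(333.7), np.float64(241.2)) r 0.0363 ang -100.6
scene0 white 17 (np.float64(309.9), np.float64(255.6)) r 0.0232 ang 132.2
```

```bash
python3 - <<'E'
from h import *
c=np.array([.4895,.0785])
for f in ('scene5',):
    d=load(f); u0,u1,v0,v1=295,335,240,272; im=cv2.cvtColor(np.ascontiguousarray(d['img']),cv2.COLOR_RGB2HSV)[v0:v1,u0:u1].astype(int); H,S,V=im[...,0],im[...,1],im[...,2]
    for n,m in (('red',((H<8)|(H>172))&(S>130)),('yel',(H>18)&(H<35)&(S>120)),('white',(S<45)&(V>170))):
        nn,l,st,cc=cv2.connectedComponentsWithStats(m.astype('uint8'))
        for k in range(1,nn):
            u,v=cc[k]+[u0,v0]; p=onz(d,u,v,.055 if n=='red' else .062)[:2]-c
            if 3<st[k,4]<200 and np.linalg.norm(p)<.05: print(f,n,st[k,4],(u.round(1),v.round(1)),'r',np.linalg.norm(p).round(4),'ang',np.degrees(np.arctan2(p[1],p[0])).round(1))
# knob top compare scene0 vs 5
for f in ('scene0','scene5'):
    d=load(f)['img'].astype(int); m=(d.max(2)<60)[215:265,295:335]; n,l,st,cc=cv2.connectedComponentsWithStats(m.astype('uint8')); k=1+st[1:,4].argmax(); print(f,st[k])
    # cap mask
    t=load(f)['img']
for f in ('top0','top5'):
    d=load(f); im=d['img'].astype(int); m=((im.min(2)>185))[220:275,222:263]; n,l,st,cc=cv2.connectedComponentsWithStats(m.astype('uint8'))
    print(f,[(a.tolist(),b.round(1).tolist()) for a,b in zip(st[1:],cc[1:]) if a[4]>100])
E
```

```text
scene5 red 6 (np.float64(326.0), np.float64(260.5)) r 0.0344 ang -170.0
scene5 yel 35 (np.float64(318.1), np.float64(258.8)) r 0.0291 ang 165.8
scene5 white 5 (np.float64(295.4), np.float64(240.8)) r 0.0372 ang 45.8
scene5 white 7 (np.float64(333.7), np.float64(241.6)) r 0.0362 ang -102.0
scene5 white 19 (np.float64(322.7), np.float64(253.8)) r 0.0231 ang -167.1
scene0 [  9  12  21  28 315]
scene5 [  9  12  21  27 334]
top0 [([0, 0, 41, 55, 1131], [18.8, 23.5])]
top5 [([0, 0, 41, 55, 1134], [18.8, 23.4])]
```

The pointer is at -167° against the red dot at -170°, so the knob is off and up. Moving over the cap.

>>> {"method": "send_rows", "body": {"motion": [{"x": 3, "y": -1.6, "z": -0.7, "rx": 0, "ry": 0, "rz": 0, "jaw": 7.5}, {"x": 4, "y": -2.3, "z": 0, "rx": 0, "ry": 0, "rz": 0, "jaw": 7.5}, {"x": 4, "y": -2.3, "z": 0, "rx": 0, "ry": 0, "rz": 0, "jaw": 7.5}, {"x": 2.4, "y": -1.3, "z": 0, "rx": 0, "ry": 0, "rz": 0, "jaw": 7.5}, {"x": 0, "y": 0, "z": 0, "rx": 0, "ry": 0, "rz": 0, "jaw": 7.5}]}}

```text
clock: 7.0
tool_pos: [0.4547, 0.2329, 0.2305]
eef_rot: [0.799, 0.601, 0.001, -0.002]
contact_force: [0.3, -0.8, -0.0]
opening: 0.849
finger_force: 0.0
```

```bash
python3 - <<'E'
from h import *
snapshot('wrist');s=snap('wrist','wrist6'); p=get_state()['tool_pos']; print(proj(s,(*p[:2],.172)),proj(s,(.456,.227,.172)))
delta((.456,.227,.157))
E
```

```text
(np.float64(319.01567442370856), np.float64(277.6037398281129)) (np.float64(319.2219271702898), np.float64(278.38930119987356))
pos [0.456  0.2274 0.23  ] yaw 1.283 tilt 1.0 [-0.0012 -0.0012] q [-0.29  0.59 -0.42  1.92  0.36  0.7  -1.22] clk 7.1 F [-0.3 -1.5 -1. ] op 7.51
delta cm [-0.03  0.02  7.3 ] dyaw tool rz None
```

View pics/wrist6.png

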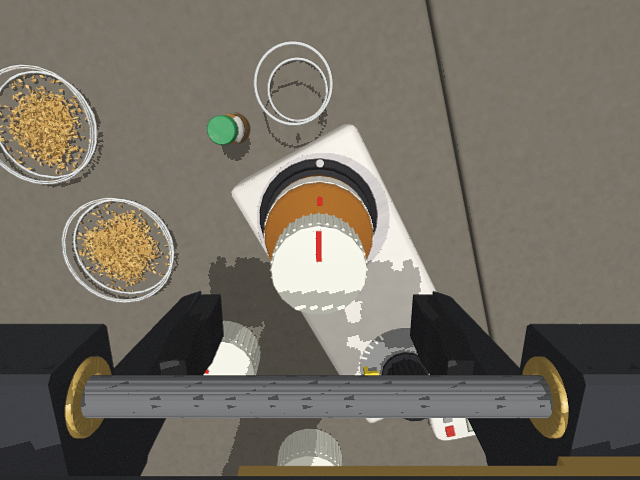

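The cap's top face is centred near (319,268) and the red mark ends at about (319,231). I'll compute the centre precisely.

```bash
python3 - <<'E'
from h import *
for f,b in (('wrist6',(260,380,200,320)),('scene5',(215,255,240,275)),('top5',(222,263,225,262))):
    d=load(f);u0,u1,v0,v1=b; im=d['img'][v0:v1,u0:u1].astype(int)
    m=((im[...,0]-im[...,1]>90)&(im[...,0]-im[...,2]>90)&(im[...,2]<120)&(im[...,1]<75)).astype('uint8')
    n,l,st,cc=cv2.connectedComponentsWithStats(m)
    for k in range(1,n):
        if st[k,4]>5: print(f,(st[k]+[u0,v0,0,0,0]).tolist(),onz(d,*(cc[k]+[u0,v0]),.172)[:2].round(4))
d=load('wrist6'); im=d['img'].astype(int); m=(im.min(2)>225).astype('uint8'); m[:215]=0;m[330:]=0;m[:,:262]=0;m[:,380:]=0
m=cv2.morphologyEx(m,cv2.MORPH_OPEN,np.ones((5,5)));m=cv2.morphologyEx(m,cv2.MORPH_CLOSE,np.ones((13,13)))
n,l,st,cc=cv2.connectedComponentsWithStats(m); k=1+st[1:,4].argmax(); print(st[k])
c=max(cv2.findContours((l==k).astype('uint8'),0,1)[0],key=len)[:,0]
P=np.array([onz(d,u,v,.172)[:2] for u,v in c]).astype('float32'); cen,r=cv2.minEnclosingCircle(P); print('circle',cen,r)
A=np.c_[2*P,np.ones(len(P))]; x=np.linalg.lstsq(A,(P**2).sum(1),rcond=None)[0]; print('fit',x[:2],np.sqrt(x[2]+x[0]**2+x[1]**2))
print('stirrer axis deg', np.degrees(np.arctan2(.2458,-.0509)))
E
```

```text
wrist6 [317, 200, 5, 6, 30] [0.4668 0.2646]
wrist6 [316, 232, 5, 30, 144] [0.4603 0.2438]
[ 272  228   94   83 5245]
circle (0.45758679509162903, 0.2284660041332245) 0.02601991780102253
fit [0.45811987 0.23229101] 0.02169411283988316
stirrer axis deg 101.69938915399705
```

>>> {"method": "send_rows", "body": {"motion": [{"x": 0.25, "y": 0, "z": 1, "rx": 0, "ry": 0, "rz": 0, "jaw": 7.5}, {"x": 0, "y": 0, "z": 2.2, "rx": 0, "ry": 0, "rz": 0, "jaw": 7.5}, {"x": 0, "y": 0, "z": 2.2, "rx": 0, "ry": 0, "rz": 0, "jaw": 7.5}, {"x": 0, "y": 0, "z": 1.2, "rx": 0, "ry": 0, "rz": 0, "jaw": 7.5}, {"x": 0, "y": 0, "z": 0.6, "rx": 0, "ry": 0, "rz": 0, "jaw": 7.5}], "grip_force": 20}}

```text
clock: 7.6
tool_pos: [0.4569, 0.2284, 0.1572]
eef_rot: [0.802, 0.597, -0.001, 0.0]
contact_force: [-0.3, -0.1, 1.1]
opening: 0.848
finger_force: 0.0
```

>>> {"method": "send_rows", "body": {"motion": [{"x": 0, "y": 0, "z": 0, "rx": 0, "ry": 0, "rz": 0, "jaw": 6.5}, {"x": 0, "y": 0, "z": 0, "rx": 0, "ry": 0, "rz": 0, "jaw": 5.5}, {"x": 0, "y": 0, "z": 0, "rx": 0, "ry": 0, "rz": 0, "jaw": 4}, {"x": 0, "y": 0, "z": 0, "rx": 0, "ry": 0, "rz": 0, "jaw": 4}, {"x": 0, "y": 0, "z": 0, "rx": 0, "ry": 0, "rz": 0, "jaw": 4}]}}

```text
clock: 8.1
tool_pos: [0.4572, 0.2302, 0.1593]
eef_rot: [0.802, 0.598, 0.0, -0.0]
contact_force: [-0.9, -0.0, 3.1]
opening: 0.552
finger_force: 20.0
```

```bash
python3 - <<'E'
from h import *
delta((.457,.230,.15));print(get_state()['moment'],get_state()['finger_force']);s=snap('wrist','wrist7'); cv2.imwrite('pics/w7.png',s['img'][200:440,160:480][:,:,::-1])
E
```

```text
pos [0.4572 0.2302 0.1593] yaw 1.281 tilt 1.0 [0.0008 0.0006] q [-0.34  0.7  -0.35  1.99  0.45  0.53 -1.3 ] clk 8.1 F [-0.9 -0.   3.1] op 4.86
delta cm [-0.03 -0.01  0.93] dyaw tool rz None
[-0.02556782  0.21584191 -0.0180803 ] 20.000351638757774
```

View pics/w7.png

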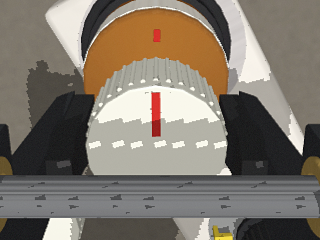

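```bash
python3 - <<'E'
from h import *
d=load('wrist7'); p=get_state()['tool_pos']; R=Rn.from_quat(get_state()['eef_rot']).as_matrix()
print(proj(d,(*p[:2],.172)))
for u,v in ((316,292),(316,337),(247,350),(387,350)):
    q=onz(d,u,v,.172); print(u,v,(R.T@(q-p))[:2].round(4))
E
```

```text
(np.float64(316.6217901400391), np.float64(351.2136897363023))
316 292 [ 0.0219 -0.0002]
316 337 [ 0.0055 -0.0002]
247 350 [ 0.0005 -0.0236]
387 350 [0.0005 0.0239]
```

Gripped, centred within about 2 mm. Pressing down.

>>> {"method": "send_rows", "body": {"motion": [{"x": 0, "y": 0, "z": 0, "rx": 0, "ry": 0, "rz": 0, "jaw": 4}, {"x": 0, "y": 0, "z": 0.25, "rx": 0, "ry": 0, "rz": 0, "jaw": 4}, {"x": 0, "y": 0, "z": 0.25, "rx": 0, "ry": 0, "rz": 0, "jaw": 4}, {"x": 0, "y": 0, "z": 0.25, "rx": 0, "ry": 0, "rz": 0, "jaw": 4}, {"x": 0, "y": 0, "z": 0, "rx": 0, "ry": 0, "rz": 0, "jaw": 4}], "grip_force": 35}}

```text
clock: 8.65
tool_pos: [0.4573, 0.2302, 0.1523]
eef_rot: [0.802, 0.598, 0.001, 0.0]
contact_force: [-2.6, -1.5, 15.2]
opening: 0.553
finger_force: 35.0
```

```bash
python3 - <<'E'
from h import *
delta((.457,.230,.15));print(get_state()['moment'])
E
```

```text
pos [0.4573 0.2302 0.1523] yaw 1.281 tilt 1.0 [0.0012 0.0002] q [-0.35  0.71 -0.34  1.99  0.46  0.51 -1.3 ] clk 8.65 F [-2.6 -1.5 15.2] op 4.87
delta cm [-0.03 -0.02  0.23] dyaw tool rz None
[-0.19677163  0.6753495   0.00652869]
```

>>> {"method": "send_rows", "body": {"motion": [{"x": 0, "y": 0, "z": 0, "rx": 0, "ry": 0, "rz": -0.06, "jaw": 4}, {"x": 0, "y": 0, "z": 0, "rx": 0, "ry": 0, "rz": -0.1, "jaw": 4}, {"x": 0, "y": 0, "z": 0, "rx": 0, "ry": 0, "rz": -0.1, "jaw": 4}, {"x": 0, "y": 0, "z": 0, "rx": 0, "ry": 0, "rz": -0.1, "jaw": 4}, {"x": 0, "y": 0, "z": 0, "rx": 0, "ry": 0, "rz": 0, "jaw": 4}]}}

```text
clock: 9.15
tool_pos: [0.4579, 0.2312, 0.1523]
eef_rot: [0.681, 0.732, 0.002, -0.0]
contact_force: [-1.3, 1.4, 12.2]
opening: 0.551
finger_force: 35.0
```

```bash
python3 - <<'E'
from h import *
delta((.457,.230,.15));print(get_state()['moment'])
E
```

```text
pos [0.4579 0.2312 0.1523] yaw 1.644 tilt 1.0 [0.0022 0.0026] q [-0.29  0.73 -0.44  1.99  0.57  0.55 -1.05] clk 9.15 F [-1.3  1.4 12.2] op 4.85
delta cm [-0.12 -0.1   0.23] dyaw tool rz None
[0.08348233 0.32596867 0.04142366]
```

>>> {"method": "send_rows", "body": {"motion": [{"x": 0, "y": 0, "z": 0, "rx": 0, "ry": 0, "rz": -0.1, "jaw": 4}, {"x": 0, "y": 0, "z": 0, "rx": 0, "ry": 0, "rz": -0.12, "jaw": 4}, {"x": 0, "y": 0, "z": 0, "rx": 0, "ry": 0, "rz": -0.12, "jaw": 4}, {"x": 0, "y": 0, "z": 0, "rx": 0, "ry": 0, "rz": -0.12, "jaw": 4}, {"x": 0, "y": 0, "z": 0, "rx": 0, "ry": 0, "rz": -0.1, "jaw": 4}]}}

```text
clock: 9.65
tool_pos: [0.4569, 0.2313, 0.1523]
eef_rot: [0.451, 0.893, 0.001, -0.0]
contact_force: [-3.5, 0.2, 12.8]
opening: 0.558
finger_force: 35.0
```

>>> {"method": "send_rows", "body": {"motion": [{"x": 0, "y": 0, "z": 0, "rx": 0, "ry": 0, "rz": -0.1, "jaw": 4}, {"x": 0, "y": 0, "z": 0, "rx": 0, "ry": 0, "rz": -0.1, "jaw": 4}, {"x": 0, "y": 0, "z": 0, "rx": 0, "ry": 0, "rz": -0.1, "jaw": 4}, {"x": 0, "y": 0, "z": 0, "rx": 0, "ry": 0, "rz": -0.09, "jaw": 4}, {"x": 0, "y": 0, "z": 0, "rx": 0, "ry": 0, "rz": 0, "jaw": 4}]}}

```text
clock: 10.15
tool_pos: [0.4564, 0.2311, 0.1523]
eef_rot: [0.27, 0.963, 0.001, -0.0]
contact_force: [-5.4, 0.3, 14.3]
opening: 0.55
finger_force: 35.0
```

```bash
python3 - <<'E'
from h import *
delta((.457,.230,.15));print(get_state()['moment']); s=snap('wrist','w8'); c=s['img'][200:440,160:480]; t=snap('scene','s8')['img'][200:320,190:350]
cv2.imwrite('pics/m8.png',np.hstack([c,cv2.resize(t,(320,240),interpolation=cv2.INTER_CUBIC)])[:,:,::-1])
E
```

```text
pos [0.4564 0.2311 0.1523] yaw 2.594 tilt 1.0 [-0.0001  0.0018] q [-0.14  0.78 -0.7   1.98  0.8   0.68 -0.34] clk 10.15 F [-5.4  0.3 14.3] op 4.85
delta cm [-0.11 -0.06  0.23] dyaw tool rz None
[-0.14365961  0.85080153  0.09282458]
```

View pics/m8.png

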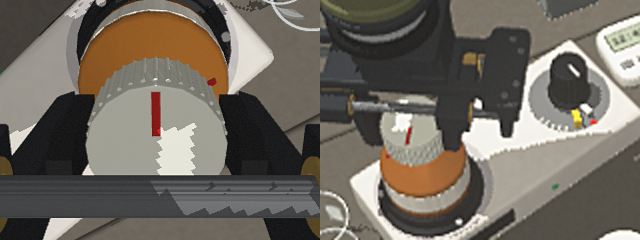

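The mark turned with the gripper by about 75°: it is still at (155,110) in the wrist crop while the bottle's mark has moved to (210,82). Now lifting.

>>> {"method": "send_rows", "body": {"motion": [{"x": 0, "y": 0, "z": -0.4, "rx": 0, "ry": 0, "rz": 0, "jaw": 4}, {"x": 0, "y": 0, "z": -0.6, "rx": 0, "ry": 0, "rz": 0, "jaw": 4}, {"x": 0, "y": 0, "z": -0.6, "rx": 0, "ry": 0, "rz": 0, "jaw": 4}, {"x": 0, "y": 0, "z": -0.6, "rx": 0, "ry": 0, "rz": 0, "jaw": 4}, {"x": 0, "y": 0, "z": -0.6, "rx": 0, "ry": 0, "rz": 0, "jaw": 4}]}}

```text
clock: 10.75
tool_pos: [0.4575, 0.2292, 0.1793]
eef_rot: [0.272, 0.962, -0.0, 0.0]
contact_force: [-0.0, 0.3, -0.6]
opening: 0.552
finger_force: 35.0
```

```bash
python3 - <<'E'
from h import *
delta((.457,.230,.24));print(get_state()['moment'])
E
```

```text
pos [0.4575 0.2292 0.1793] yaw 2.59 tilt 1.0 [-0.    -0.001] q [-0.11  0.74 -0.74  1.96  0.75  0.74 -0.29] clk 10.75 F [-0.   0.3 -0.6] op 4.86
delta cm [ 0.08  0.04 -6.07] dyaw tool rz None
[ 0.0108926  -0.13855033 -0.01532323]
```

The cap is free, with no load on the wrist.

>>> {"method": "send_rows", "body": {"motion": [{"x": 0, "y": 0, "z": -1.2, "rx": 0, "ry": 0, "rz": 0, "jaw": 4}, {"x": 0, "y": 0, "z": -1.4, "rx": 0, "ry": 0, "rz": 0, "jaw": 4}, {"x": 0, "y": 0, "z": -1.4, "rx": 0, "ry": 0, "rz": 0, "jaw": 4}, {"x": 0, "y": 0, "z": -1.2, "rx": 0, "ry": 0, "rz": 0, "jaw": 4}, {"x": 0, "y": 0, "z": -0.7, "rx": 0, "ry": 0, "rz": 0, "jaw": 4}]}}

```text
clock: 11.25
tool_pos: [0.4576, 0.2302, 0.2399]
eef_rot: [0.272, 0.962, 0.001, 0.001]
contact_force: [-0.1, -0.1, -0.6]
opening: 0.549
finger_force: 35.0
```

>>> {"method": "send_rows", "body": {"motion": [{"x": 0, "y": 0, "z": 0, "rx": 0, "ry": 0, "rz": 0, "jaw": 4}, {"x": 0, "y": 0, "z": 0, "rx": 0, "ry": 0, "rz": 0, "jaw": 4}, {"x": 0, "y": 0, "z": 0, "rx": 0, "ry": 0, "rz": 0, "jaw": 4}, {"x": 0, "y": 0, "z": 0, "rx": 0, "ry": 0, "rz": 0, "jaw": 4}, {"x": 0, "y": 0, "z": 0, "rx": 0, "ry": 0, "rz": 0, "jaw": 4}]}}

```text
clock: 11.75
tool_pos: [0.457, 0.2298, 0.2378]
eef_rot: [0.272, 0.962, -0.0, -0.0]
contact_force: [-0.3, -0.2, -0.3]
opening: 0.55
finger_force: 35.0
```

```bash
python3 - <<'E'
from h import *
delta((.457,.230,.24)); s=snap('scene','s9')['img'][140:380,160:480]; cv2.imwrite('pics/s9c.png',cv2.resize(s,(640,480))[:,:,::-1])
E
```

```text
pos [0.457  0.2298 0.2378] yaw 2.591 tilt 1.0 [-0.0007 -0.0004] q [-0.06  0.67 -0.82  1.9   0.64  0.86 -0.19] clk 11.75 F [-0.3 -0.2 -0.3] op 4.85
delta cm [ 0.01  0.02 -0.22] dyaw tool rz None
```

View pics/s9c.png

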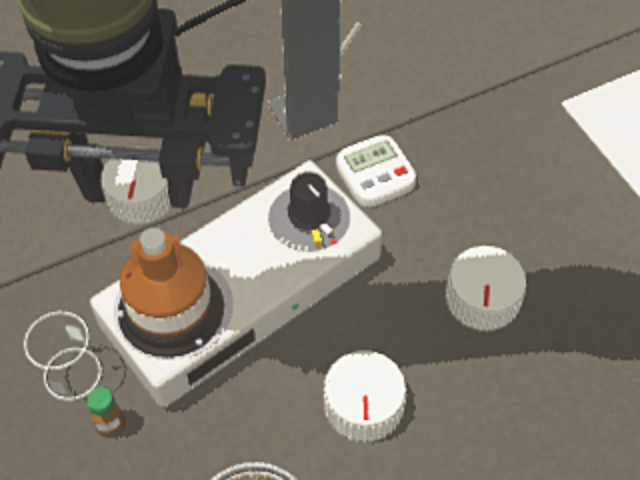

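The cap is held upright over the open bottle (cap at (137,185), bottle mouth at (152,240)). The knob is off and up, and nothing else has moved, so I'm handing the job in.

```bash
python3 -c "
from plant import *
print(finish_job())"
```

```text
the job is handed in; nothing more can be done
None
```

I handed the job in at about 12 s on the clock: the stirrer knob is off and sprung up, and the safety cap is held upright and still about 8 cm above the bottle, with the beaker, vial and timer not moved; no verdict came back.

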